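# Lengthen the telescoping tray rest by one hole

### The arm

A 6-joint arm with a two-finger parallel gripper is mounted at the origin on a cart in front of the work surface, level with it; the furniture and walls round the work are solid. World frame = base frame: x ahead of the robot, y to its left, z up, the work surface at z = 0. Lengths are in m, angles in rad, forces in N, time in s.
With the tool pointing down it reaches from about 0.325 to 0.9 m from the base axis. Payload 6.1 kg.
Tool frame: the origin (TCP) lies midway between the tips of the shut fingers; the grasp point (between the pads) lies 19 mm behind it; z points along the fingers, y is the line along which they close (so a half turn about z gives the same grasp; the last joint's range is limited). The gripper opens to 85 mm and grips with 20 to 120 N. Pads are 22 mm wide; open, the fingers measure 114 mm over their backs; the gripper's body (76 mm by 85 mm) begins 54 mm behind the grasp point. The pads swing forward as they close: fully open they stand 13 mm farther back than shut.
Start: joints at [-1.342, 0.22, 1.526, -0, 1.395, -0.126], TCP at [0.217, -0.586, 0.231] pointing down, gripper open.
Joint ranges: [-2.98, 2.98], [-0.91, 2.08], [0.09, 2.57], [-1.24, 4.39], [0.2, 2.65], [-2.68, 2.68]. Speed limits (rad/s): [2.57, 2.57, 3.01, 3.14, 3.14, 3.14].

### API

Orientations are given as [roll, pitch, yaw] about the fixed x, y, z axes, in that order (R = Rz(yaw) Ry(pitch) Rx(roll)).
In Python, from plant import movep, move_l, set_joints, gripper_to, hold, inverse_kinematics, observe, get_image, get_calibration, Unreachable, job_done gives the robot as it stands. Calls block until the motion is done:
- movep(position, orientation): joint-space move of the TCP to a pose.
- move_l(position, feed=0.15, rotation=None, max_force=None): straight line of the TCP; rotation=None keeps the orientation; feed is the mean speed in m/s. With max_force (N) it stops when the force on the tool has changed by that much, and returns True; else False.
- set_joints(angles): joint-space move.
- gripper_to(opening, f_grip=None): finger opening in m; f_grip is the grip in N (None keeps the last); returns when the fingers have stopped.
- hold(seconds).
- inverse_kinematics(position, orientation): joint angles nearest the present ones, or None.
- observe(): the state.
- get_image(name): name is "scene" or "top"; returns (picture, depth): 420x560x3 uint8, red, green, blue; 420x560 float32, m along the optical axis (not along the pixel's ray), 0 where there is no reading.
- get_calibration(name): a dict with "intrinsics" (3x3 intrinsics, pixels), "world_from_camera" (4x4, takes a point from camera to world coordinates). Camera axes: x right, y down, z forward; pixel columns grow to the right and rows downward; lengths in m; the calibration is good to about 2 mm. A picture is of the moment at which its call begins. get_calibration takes no time and is no camera call.
A pose or a line that the arm cannot do raises Unreachable and nothing moves.
- job_done(): hands the job in; it is judged then, once.
The state is a dict: "time_s": time; "q": joint angles; "joint_velocities": joint speeds; "joint_torque": joint torques, N m; "eef_pos": TCP position; "tcp_rot": TCP orientation; "ft_force": force on the tool from outside, world axes, zero at the start; "torque": the same for the moment, N m; "opening": finger opening in m; "grasp_force": force on a finger pad.
Only numpy, scipy, OpenCV 4.12 (cv2) and the standard library are available. Lean on these libraries where they do the work, as an engineer would, in place of code of your own. Each camera call takes 0.05 s, during which the arm holds its last target. There are 200 camera calls.

### The job

The tray rest on the worktop is too short for the baking tray: lengthen it by one hole. Press the snap button on the side of its square tube in flush, keep it pressed while you start sliding the outer sleeve out (away from the fixed crossbar), then ease the sleeve on until the button springs fully out through the next hole, and let go. Stop as soon as you feel it lock: never force the sleeve against the button, and leave the things standing round it where they are.

Things in the scene. Friction and masses are not known exactly. Their poses are not given: they have to be found in the camera images.
- tray_rest: Tray rest, a plain steel H lying level: a square tube joins two crossbars (200 mm long, across the tube, on legs, tops 80 mm above the worktop). Origin: on the worktop under the button. x: level, across the tube, from the button's side to the plain side. y: along the tube, the way the sleeve slides out. z up. The crossbar at y = -160 mm and the inner tube (22 mm square, aluminium) stand fast.
- sleeve_hole (a point): Point on the sleeve, on the tube's centre line (50 mm above the worktop) level with the hole the button stands in at the start; axes as tray_rest; moves with the sleeve. Sleeve: steel, 30 mm square outside, wall 2.5 mm, from y = -106 to +130 mm of this point, with a 2 mm grey collar round its mouth (y -100 to -108). Its button-side face, at x = -15 mm, has this 12 mm hole. It slides with about 2 N.
- sleeve_slot (a point): Middle of a 40 mm long, 14 mm high slot in the sleeve's button-side face, 54 mm to the -y side of sleeve_hole; axes as tray_rest. Behind the slot is the next 12 mm hole, 40 to 68 mm from sleeve_hole: how far differs from one rest to the next and is not measured.
- sliding_bar (a point): Centre of the top of the steel crossbar (20 mm wide) that moves with the sleeve, 130 mm to the +y side of sleeve_hole; axes as tray_rest.
- button_top (a point): Centre of the outer end of the snap button: steel stud on the fixed inner tube, 10 mm across, tapered head 3.5 mm high, 4 mm proud of the sleeve's -x face. Squeezing the tube across, one pad over it, presses it flush (about 3.5 N); the taper then slips under the wall as the sleeve is pulled (about 10 N, then 2 to 5). It pops out at the next hole and locks the sleeve (1 mm play).
- snap_button (a joint): How far the button is pressed in (m): 0 fully out, 0.004 flush with the outside of the sleeve, 0.0065 under its wall, stop at 0.0078. Spring 2 N at rest, 4 N under the wall. The button is damaged if the sleeve bears on it with more than 15 N.
- sleeve (a joint): How far the sleeve has slid out (m): about 0 at the start, 0.040 to 0.068 with the button in the next hole, stop at 0.080. A squeeze of about 20 N across the tube drags the sleeve without slipping; a weaker one may slip.
- jar: Bystander: small glass jar with a lid, 60 mm across, 99 mm tall; origin at the centre of its underside.
- tin: Bystander: food tin, 76 mm across, 58 mm tall; origin at the centre of its underside.
- lemon: Bystander: lemon, 71x53x51 mm; origin at the centre of its underside.
- glass: Bystander: drinking glass, 80 mm across, 91 mm tall; origin at the centre of its underside.

How it is judged:
By the outcome, as a careful person would: the job done as asked, in the order asked, and still so for the second after the job is handed in, with the robot touching nothing.
It also fails if it takes over 53 s, if anything falls off the work surface, if the arm or the gripper's body presses on something with over 40 N, if the wrist force passes 120 N, or if a joint passes its speed limit or range.

## Working session

There is one attempt and no reset: what is moved stays moved. The work goes in short steps, each a Python script; the robot and the scene stay as the last script left them, time stands still between calls to the robot, and variables do not carry over. Pictures are saved under pics/ and viewed, at most 10 in all, crops included, and the job is handed in when it is done.

```bash
mkdir -p pics; ls
python3 - <<'E'
from plant import *
import cv2,numpy as np
for n in("scene","top"):
    im,d=get_image(n);c=get_calibration(n)
    cv2.imwrite(f"pics/{n}0.png",im[:,:,::-1]);np.savez(f"{n}0.npz",im=im,d=d,K=c["intrinsics"],T=c["world_from_camera"])
    print(n,c["intrinsics"].tolist(),np.round(c["world_from_camera"],3).tolist())
o=observe();print(o)
E
```

```text
pics
scene [[494.1868065971496, 0.0, 276.93764966159205], [0.0, 494.1868065971496, 221.98388007777322], [0.0, 0.0, 1.0]] [[-0.602, -0.382, 0.701, -0.356], [-0.798, 0.304, -0.52, 0.732], [-0.015, -0.873, -0.488, 0.743], [0.0, 0.0, 0.0, 1.0]]
top [[494.9333955611848, 0.0, 285.53981384838994], [0.0, 494.9333955611848, 196.26943511472953], [0.0, 0.0, 1.0]] [[-0.01, -0.983, 0.184, 0.287], [-1.0, 0.011, 0.003, 0.044], [-0.005, -0.184, -0.983, 1.666], [0.0, 0.0, 0.0, 1.0]]
{'time_s': 0.1, 'q': array([-1.34210517e+00,  2.21113347e-01,  1.52749240e+00, -4.07775782e-06,
        1.39469790e+00, -1.26074015e-01]), 'joint_velocities': array([-0.00041551, -0.00217265, -0.00239467, -0.00125609, -0.00115682,
        0.0002174 ]), 'joint_torque': array([ 1.78153565e-03, -4.98238671e+01, -3.90547013e+01, -2.84968610e-04,
        5.65180730e-03,  2.33899453e-05]), 'eef_pos': array([ 0.21699375, -0.58554789,  0.23033192]), 'tcp_rot': array([-3.13989473e+00, -2.11159705e-04,  3.54765706e-01]), 'ft_force': array([0.36788283, 0.58133963, 0.24577356]), 'torque': array([ 5.63975242e-05, -3.32620864e-02, -6.02460649e-03]), 'grasp_force': 0.0, 'opening': 0.08506954389955539}
```

View pics/top0.png

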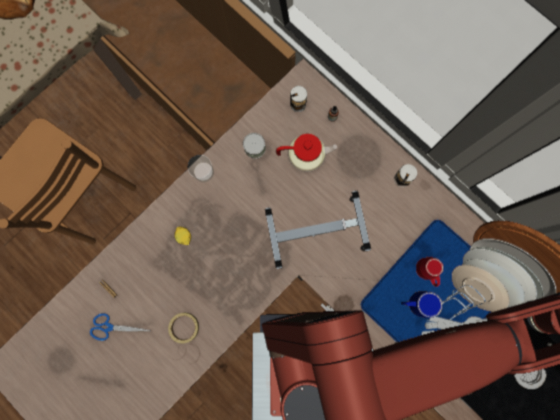

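View pics/scene0.png

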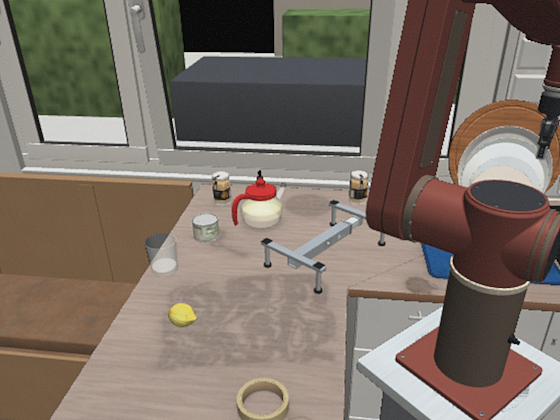

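The top view shows the H, with its crossbars at about (273,238) and (361,220). The scene view shows them at (293,258) and (357,223). I'll zoom in to find the collar, button and slot.

Run:
```python
import cv2,numpy as np
a=np.load("top0.npz")["im"][180:280,250:385,::-1];b=np.load("scene0.npz")["im"][195:300,250:400,::-1]
a=cv2.resize(a,(540,400)[:2],interpolation=cv2.INTER_CUBIC)[:290];b=cv2.resize(b[:, :],(430,300),interpolation=cv2.INTER_CUBIC)
a=cv2.resize(np.load("top0.npz")["im"][185:275,255:380,::-1],(415,299),interpolation=cv2.INTER_CUBIC)
b=cv2.resize(np.load("scene0.npz")["im"][195:300,255:390,::-1],(771,600),interpolation=cv2.INTER_CUBIC)
cv2.imwrite("pics/b.png",b)
a=cv2.resize(np.load("top0.npz")["im"][185:275,260:375,::-1],(766,600),interpolation=cv2.INTER_CUBIC)
cv2.imwrite("pics/a.png",a)
```

```text
(no output)
```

View pics/a.png

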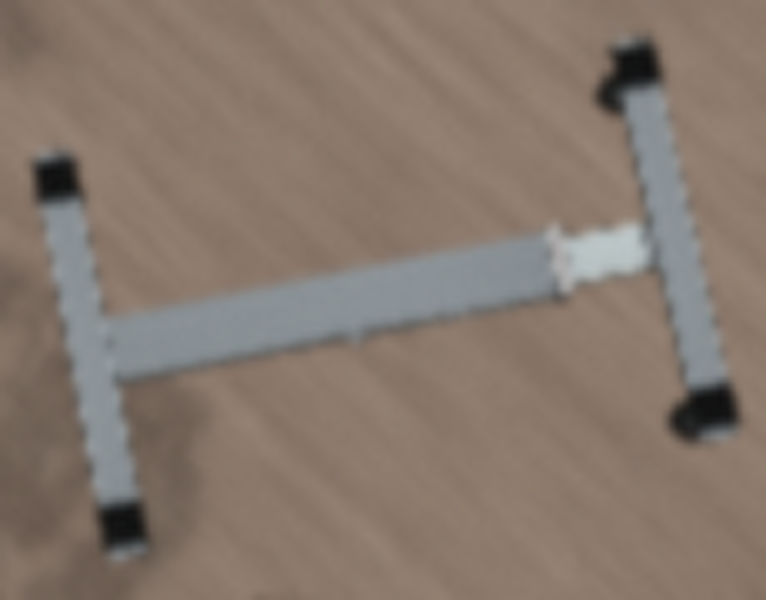

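View pics/b.png

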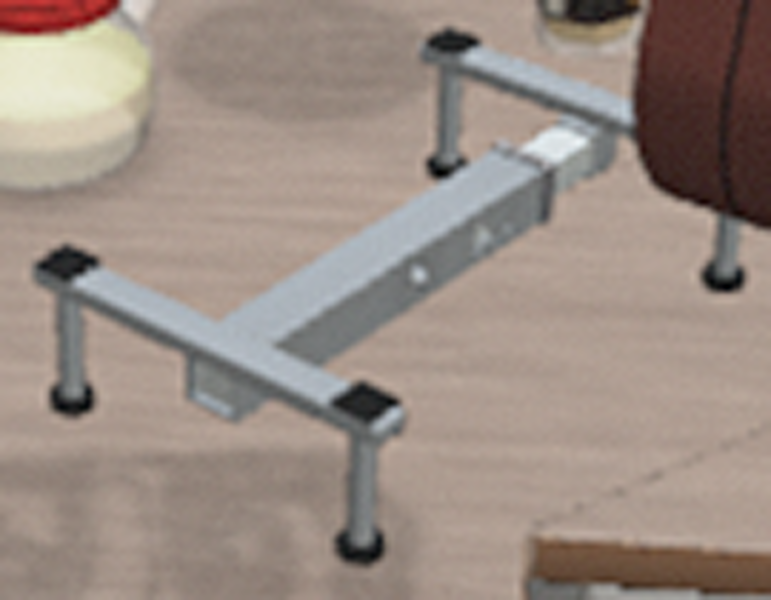

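The fixed bar and bright inner tube are on the right in the top view. The collar is at crop (558,262), and the button on the robot-facing side is at about (355,337) in the top crop and (420,274) in the scene crop. The slot is at scene crop (485,238). Next I'll measure the points.

```bash
cat > h.py <<'E'
import numpy as np
def ray(n,uv,f=None):
    z=np.load((f or n+"0")+".npz");d=z["T"][:3,:3]@np.linalg.inv(z["K"])@np.array([*uv,1.]);return z["T"][:3,3],d
def onz(n,uv,h,f=None):
    o,d=ray(n,uv,f);return o+d*(h-o[2])/d[2]
def two(u1,u2,f1=None,f2=None):
    o1,a=ray("top",u1,f1);o2,b=ray("scene",u2,f2);s=np.linalg.lstsq(np.c_[a,-b],o2-o1,rcond=None)[0]
    p,q=o1+s[0]*a,o2+s[1]*b;return (p+q)/2,np.linalg.norm(p-q)
A=lambda x,y:(260+(x+.5)*115/766-.5,185+(y+.5)*90/600-.5)
B=lambda x,y:(255+(x+.5)*135/771-.5,195+(y+.5)*105/600-.5)
E
python3 - <<'E'
from h import *
from plant import inverse_kinematics
np.set_printoptions(precision=4,suppress=True)
P={k:onz("top",A(*v),h) for k,(v,h) in dict(u1=((110,318),.065),u2=((540,237),.065),l1=((120,381),.065),l2=((552,299),.065),
 bL1=((66,200),.08),bL2=((115,500),.08),bR1=((644,88),.08),bR2=((706,385),.08)).items()}
for k,v in P.items():print(k,v)
L=(P['bL1']+P['bL2'])/2;R=(P['bR1']+P['bR2'])/2
m=lambda v:np.degrees(np.arctan2(v[1],v[0]))
print("angles",m(P['u1']-P['u2']),m(P['l1']-P['l2']),m(L-R),m(P['bL1']-P['bL2'])+90,m(P['bR1']-P['bR2'])+90,"sep",np.linalg.norm(L-R),L,R)
y=(L-R)/np.linalg.norm(L-R);x=np.array([y[1],-y[0],0])
print("width",x@(P['u1']-P['l1']),x@(P['u2']-P['l2']))
c=[(P['u1']+P['l1'])/2,(P['u2']+P['l2'])/2];print("x-off of tube mid from bars line",[x@(q-L) for q in c])
b,e=two(A(355,337),B(420,274));print("button",b,e,"fromR",y@(b-R),"x from bars line",x@(b-L))
col=onz("top",A(556,262),.065);print("collar from R",y@(col-R))
th=np.arctan2(y[1],y[0])-np.pi/2
for yaw in(th+np.pi/2,th-np.pi/2):
  for z in(.2,.03):
    p=R+160*.001*y;print(yaw,p,inverse_kinematics([p[0],p[1],z],[np.pi,0,yaw]))
# collar by two views, slot
print("slot",two(A(462,312),B(485,238)))
E
```

```text
u1 [0.4679 0.081  0.065 ]
u2 [ 0.5054 -0.1297  0.065 ]
l1 [0.4372 0.0763 0.065 ]
l2 [ 0.4749 -0.1346  0.065 ]
bL1 [0.5239 0.1016 0.08  ]
bL2 [0.379  0.0788 0.08  ]
bR1 [ 0.5761 -0.181   0.08  ]
bR2 [ 0.4309 -0.2056  0.08  ]
angles 100.09636286005801 100.14370874917391 100.40427105762384 98.94762034742153 99.57815091337727 sep 0.2882779305187699 [0.4514 0.0902 0.08  ] [ 0.5035 -0.1933  0.08  ]
width 0.031064794393099816 0.030889360133412393
x-off of tube mid from bars line [np.float64(-0.0010267104776400396), np.float64(-0.0020887543785945498)]
button [ 0.4583 -0.0387  0.0558] 0.00014391616459922795 fromR 0.1602203717415141 x from bars line -0.0165655158556203
collar from R 0.0571838704153019
1.7523851130203854 [ 0.4746 -0.0359  0.08  ] [-0.2415 -0.1178  1.938   0.      1.3214 -0.4231]
1.7523851130203854 [ 0.4746 -0.0359  0.08  ] [-0.2415  0.1212  2.0574  0.      0.963  -0.4231]
-1.3892075405694078 [ 0.4746 -0.0359  0.08  ] None
-1.3892075405694078 [ 0.4746 -0.0359  0.08  ] None
slot (array([ 0.4707, -0.0919,  0.0496]), np.float64(0.00015541997395371497))
```

Every check holds: bar separation 288 mm (nominal 290), tube width 31 mm (30), button 160 mm from the fixed bar (160), and slot to button 55 mm (54). I'll approach and squeeze.

Run:
```python
from plant import *
import numpy as np
np.set_printoptions(precision=4,suppress=True)
def s(t):
    o=observe();print(t,round(o['time_s'],2),o['eef_pos'],o['ft_force'],o['opening'],o['grasp_force'])
p=[.4735,-.036];rot=[np.pi,0,1.747]
movep([*p,.16],rot);s("above")
print(move_l([*p,.028],feed=.08,max_force=10));s("down")
gripper_to(.045,f_grip=25);s("near")
gripper_to(.0,f_grip=25);hold(.3);s("squeezed")
```

```text
above 2.28 [ 0.4738 -0.0368  0.1602] [ 0.2523  0.2576 -0.0008] 0.08500744255946228 0.0
False
down 4.08 [ 0.474  -0.0361  0.0285] [-0.4532  0.1513 -0.1145] 0.08530138019221854 0.0
near 4.56 [ 0.4735 -0.036   0.028 ] [-0.3301 -0.1403 -0.2449] 0.044998173698601936 0.0
squeezed 5.12 [ 0.4761 -0.0358  0.0287] [ 9.5529  3.3552 -6.4252] 0.02946911204308407 32.644681349993334
```

The opening reads 29.5 mm, so the button is flush. The tube is about 2.6 mm further over than I commanded, so I'll relieve that side load and then start the slide.

Run:
```python
from plant import *
import numpy as np
np.set_printoptions(precision=4,suppress=True)
a=np.radians(10.1);X=np.array([np.cos(a),np.sin(a),0]);Y=np.array([-np.sin(a),np.cos(a),0])
def s(t):
    o=observe();f=o['ft_force'];print(t,round(o['time_s'],2),o['eef_pos'],"Fx %.1f Fy %.1f Fz %.1f"%(f@X,f@Y,f[2]),"op %.4f g %.1f"%(o['opening'],o['grasp_force']))
    return o
c=np.array([.4735,-.036,.028])+.0026*X
move_l(c,feed=.01,max_force=14);o=s("relieved")
r=move_l(c+.008*Y,feed=.008,max_force=14);o1=s("started %s"%r);print((o1['eef_pos']-o['eef_pos'])@Y)
np.save("c.npy",np.r_[c,o['eef_pos']])
```

```text
relieved 5.37 [ 0.4761 -0.0358  0.0286] Fx -0.8 Fy 0.3 Fz 5.9 op 0.0296 g 32.7
started False 6.52 [ 0.475  -0.0301  0.0286] Fx -4.5 Fy -12.6 Fz 6.2 op 0.0295 g 32.2
0.005788474599094133
```

```bash
cat > m.py <<'E'
from plant import *
import numpy as np
np.set_printoptions(precision=4,suppress=True)
a=np.radians(10.1);X=np.array([np.cos(a),np.sin(a),0]);Y=np.array([-np.sin(a),np.cos(a),0])
C=np.load("c.npy");c,o0=C[:3],C[3:]
def s(t):
    o=observe();f=o['ft_force'];print(t,round(o['time_s'],2),"d=%.4f"%((o['eef_pos']-o0)@Y),"Fx %.1f Fy %.1f Fz %.1f"%(f@X,f@Y,f[2]),"op %.4f g %.1f"%(o['opening'],o['grasp_force']))
    return f@Y
E
python3 - <<'E'
from m import *
import cv2
hold(.3);f=s("held")
d=.008
for i in range(6):
    d+=.001
    r=move_l(c+d*Y,feed=.006,max_force=4);f=s(f"{d:.3f} {r}")
    if r or f<-14.5 or abs(f)<7:break
im,_=get_image("scene");cv2.imwrite("pics/c.png",cv2.resize(im[195:300,255:390,::-1],(771,600),interpolation=cv2.INTER_CUBIC))
E
```

```text
held 6.82 d=0.0058 Fx -4.6 Fy -11.5 Fz 5.8 op 0.0297 g 32.2
0.009 True 7.06 d=0.0055 Fx -1.4 Fy -4.2 Fz 2.5 op 0.0296 g 31.7
```

View pics/c.png

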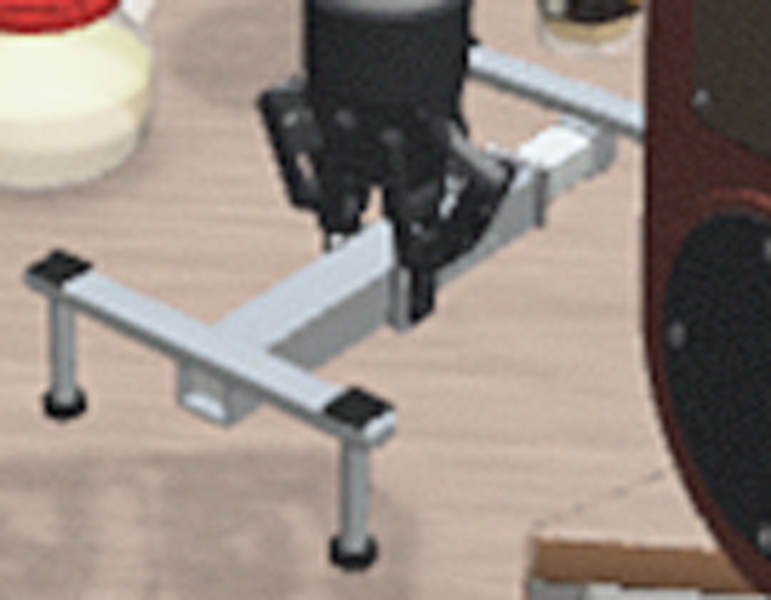

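The sliding bar has shifted left and the force dropped from 12 N to 4 N, so the button is under the wall. I'll ease on with a small force stop.

Run:
```python
from m import *
f=s("start")
r=move_l(c+.030*Y,feed=.010,max_force=6);f=s(f"A {r}")
if not r:
    r=move_l(c+.072*Y,feed=.008,max_force=6);f=s(f"B {r}")
    hold(.1);s("held")
```

```text
start 7.11 d=0.0054 Fx -0.3 Fy -3.9 Fz 2.3 op 0.0296 g 31.7
A True 7.68 d=0.0051 Fx -1.0 Fy -3.6 Fz 2.8 op 0.0296 g 31.5
```

The force stop resets the target and relaxes the load, so the button may still be on its taper. I'll measure how far the bar has actually travelled by image registration.

```bash
cat >> m.py <<'E'
import cv2
from h import ray
Z0=np.load("scene0.npz")
def travel():
    im,_=get_image("scene");g=lambda i:cv2.GaussianBlur(cv2.cvtColor(i,cv2.COLOR_RGB2GRAY),(3,3),0)
    A,B=g(Z0["im"]),g(im);K,T=Z0["K"],Z0["T"];R=T[:3,:3]
    def pj(p):q=K@(R.T@(p-T[:3,3]));return q[:2]/q[2]
    out=[]
    L=np.array([.4514,.0902,.08])
    for k in(-.095,.095):   # the two end caps of the sliding bar
        p=L+k*X;u=np.round(pj(p)).astype(int);t=A[u[1]-6:u[1]+7,u[0]-8:u[0]+9]
        S=B[u[1]-8:u[1]+32,u[0]-50:u[0]+14] if u[0]>=50 else None
        m=cv2.matchTemplate(S,t,cv2.TM_CCOEFF_NORMED);_,v,_,(x,y)=cv2.minMaxLoc(m)
        def sub(a,b,c):return .5*(a-c)/(a-2*b+c)
        fx=sub(*m[y,x-1:x+2]) if 0<x<m.shape[1]-1 else 0;fy=sub(*m[y-1:y+2,x]) if 0<y<m.shape[0]-1 else 0
        w=np.array([x+fx-42,y+fy-2])   # template origin at S offset (42,2)
        ds=np.linspace(-.01,.09,1001);P=np.array([pj(p+d*Y)-pj(p) for d in ds]);e=np.linalg.norm(P-w,axis=1);i=e.argmin()
        out.append((round(ds[i],4),round(e[i],2),round(float(v),2)))
    return out
E
python3 - <<'E'
from m import *
s("now");print(travel())
E
```

```text
now 7.68 d=0.0051 Fx -1.0 Fy -3.6 Fz 2.8 op 0.0296 g 31.5
[(np.float64(0.005), np.float64(0.12), 0.99), (np.float64(0.0049), np.float64(0.05), 0.98)]
```

Run:
```python
from m import *
o=observe();p=o['eef_pos'].copy();p[2]=c[2]
d=(p-c)@Y;f=s("start")
for i in range(14):
    d+=.0005
    r=move_l(c+d*Y,feed=.005,max_force=5);f=s(f"{d:.4f} {r}")
    if f<-15 or r:break
print(travel())
```

```text
start 7.73 d=0.0052 Fx -0.3 Fy -2.9 Fz 1.8 op 0.0297 g 31.5
0.0054 True 7.94 d=0.0049 Fx -0.4 Fy -2.6 Fz 4.1 op 0.0299 g 31.6
[(np.float64(0.0049), np.float64(0.11), 0.99), (np.float64(0.0045), np.float64(0.05), 0.98)]
```

The triggers came partly from the z and x corrections in my targets. I'll pull purely along Y from the present pose.

Run:
```python
from m import *
hold(.2);p=observe()['eef_pos'].copy();f=s("start");d=0
for i in range(14):
    d+=.0005
    r=move_l(p+d*Y,feed=.005);f=s(f"{d:.4f} {r}")
    if f<-14 or (f>-6 and d>.003):break
print(travel())
```

```text
start 8.19 d=0.0048 Fx -2.0 Fy -1.8 Fz 4.3 op 0.0293 g 31.7
0.0005 False 8.44 d=0.0049 Fx -1.7 Fy -5.2 Fz 2.1 op 0.0296 g 31.5
0.0010 False 8.69 d=0.0051 Fx -1.5 Fy -5.5 Fz 2.5 op 0.0293 g 31.4
0.0015 False 8.94 d=0.0054 Fx -1.4 Fy -8.8 Fz 0.6 op 0.0296 g 31.3
0.0020 False 9.19 d=0.0055 Fx -2.4 Fy -9.4 Fz 1.2 op 0.0294 g 31.3
0.0025 False 9.44 d=0.0057 Fx -1.3 Fy -11.2 Fz 0.1 op 0.0297 g 31.2
0.0030 False 9.69 d=0.0059 Fx -1.3 Fy -11.4 Fz -0.0 op 0.0293 g 31.0
0.0035 False 9.94 d=0.0061 Fx -1.6 Fy -12.3 Fz -0.6 op 0.0297 g 31.0
0.0040 False 10.19 d=0.0063 Fx -1.7 Fy -15.1 Fz -1.5 op 0.0298 g 31.0
[(np.float64(0.0063), np.float64(0.01), 0.99), (np.float64(0.0062), np.float64(0.01), 0.99)]
```

Run:
```python
from m import *
t,_=get_image("top");sc,_=get_image("scene")
f=lambda i,r:cv2.resize(i[r[0]:r[1],r[2]:r[3],::-1],(400,300),interpolation=cv2.INTER_CUBIC)
t0=np.load("top0.npz")["im"]
cv2.imwrite("pics/d.png",np.vstack([np.hstack([f(t0,(180,276,255,383)),f(t,(180,276,255,383))]),np.hstack([f(Z0["im"],(195,270,310,410)),f(sc,(195,270,310,410))])]))
```

```text
(no output)
```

View pics/d.png

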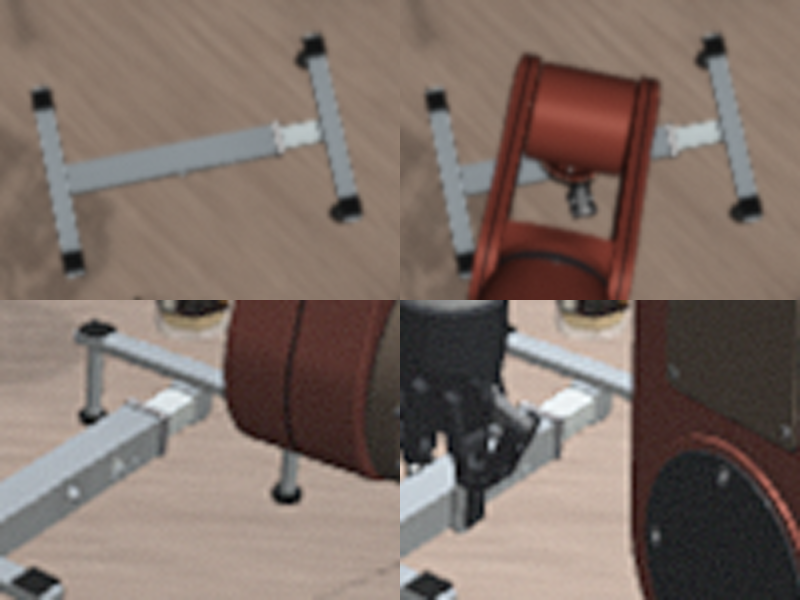

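The fixed bar hasn't moved, and the sleeve has travelled about 6 mm (collar at top crop 278 to 272). I'll average the force while holding, to separate creep from noise.

```bash
cat >> m.py <<'E'
def avg(t,n=8):
    F=[];D=[]
    for _ in range(n):
        hold(.03);o=observe();F.append([o['ft_force']@X,o['ft_force']@Y,o['ft_force'][2]]);D.append((o['eef_pos']-o0)@Y)
    F=np.array(F);print(t,"t %.2f d=%.4f..%.4f"%(o['time_s'],D[0],D[-1]),"F",F.mean(0).round(1),"sdY %.1f"%F[:,1].std(),"op %.4f g %.1f"%(o['opening'],o['grasp_force']));return F.mean(0)[1]
E
python3 - <<'E'
from m import *
print(observe()['torque'],observe()['tcp_rot'])
avg("a");avg("b")
E
```

```text
[-1.8926 -0.139   0.1595] [3.1416 0.0145 1.7506]
a t 10.61 d=0.0063..0.0063 F [ -1.9 -15.2  -1.3] sdY 0.5 op 0.0295 g 31.0
b t 10.88 d=0.0063..0.0063 F [ -1.8 -15.1  -1.1] sdY 0.3 op 0.0298 g 31.0
```

The force is a true, steady 15 N and elastic. I'll back off the pull, squeeze harder so the button seats fully, and pull again.

Run:
```python
from m import *
p=observe()['eef_pos'].copy()
move_l(p-.001*Y,feed=.01);avg("backed",4)
gripper_to(0,f_grip=70);avg("grip70",4)
d=-.001
for i in range(12):
    d+=.0004;move_l(p+d*Y,feed=.006);f=avg(f"{d:.4f}",3)
    if f<-14.3 or (i>6 and f>-6):break
print(travel())
```

```text
backed t 11.51 d=0.0050..0.0050 F [-1.4 -5.3  2.2] sdY 0.3 op 0.0296 g 31.4
grip70 t 11.86 d=0.0050..0.0050 F [-1.8 -5.7  3. ] sdY 0.4 op 0.0291 g 68.8
-0.0006 t 12.21 d=0.0052..0.0052 F [-1.6 -6.3  3.1] sdY 0.1 op 0.0290 g 68.7
-0.0002 t 12.56 d=0.0054..0.0054 F [-1.6 -7.9  2.1] sdY 0.2 op 0.0295 g 68.8
0.0002 t 12.91 d=0.0055..0.0056 F [-2.4 -9.4  1.7] sdY 0.6 op 0.0291 g 68.8
0.0006 t 13.26 d=0.0057..0.0057 F [ -1.9 -10.1   1.6] sdY 0.1 op 0.0296 g 68.8
0.0010 t 13.61 d=0.0059..0.0059 F [ -1.8 -11.2   0.7] sdY 0.3 op 0.0290 g 68.9
0.0014 t 13.96 d=0.0060..0.0061 F [ -2.3 -11.8   0.5] sdY 0.6 op 0.0290 g 68.9
0.0018 t 14.31 d=0.0062..0.0062 F [ -2.1 -13.5   0.2] sdY 0.5 op 0.0290 g 68.9
0.0022 t 14.66 d=0.0089..0.0091 F [-1.8 -1.3  5.2] sdY 0.7 op 0.0295 g 69.5
[(np.float64(0.0095), np.float64(0.02), 0.96), (np.float64(0.0084), np.float64(0.01), 0.98)]
```

The button slipped under: d is 9 mm and the force fell to 1.3 N. I'll reduce the grip and ease on with a force stop.

Run:
```python
from m import *
gripper_to(0,f_grip=25);avg("grip25",3)
p=observe()['eef_pos'].copy();d0=(p-o0)@Y
r=move_l(p+(.034-d0)*Y,feed=.010,max_force=7);s(f"A {r}")
if not r:
    r=move_l(p+(.074-d0)*Y,feed=.007,max_force=7);s(f"B {r}");avg("after",4)
print(travel())
```

```text
grip25 t 15.03 d=0.0091..0.0091 F [-1.7 -1.2  4.9] sdY 0.4 op 0.0290 g 69.5
A False 17.73 d=0.0338 Fx -3.2 Fy -4.4 Fz 5.4 op 0.0294 g 69.5
B True 20.18 d=0.0488 Fx 0.1 Fy 5.5 Fz 5.1 op 0.0290 g 69.6
after t 20.32 d=0.0488..0.0488 F [-0.2  5.   4.7] sdY 0.6 op 0.0292 g 69.5
[(np.float64(0.0481), np.float64(0.11), 0.97), (np.float64(0.0486), np.float64(0.07), 0.97)]
```

Run:
```python
from m import *
sc,_=get_image("scene");cv2.imwrite("pics/e.png",cv2.resize(sc[195:295,255:385,::-1],(780,600),interpolation=cv2.INTER_CUBIC))
```

```text
(no output)
```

View pics/e.png

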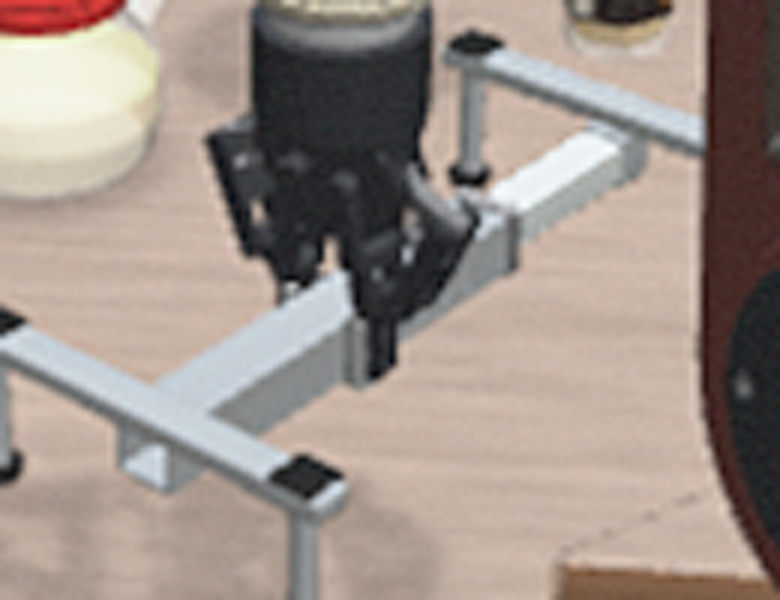

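The finger hides the button, so I'll check the lock with a gentle probe in both directions.

Run:
```python
from m import *
p=observe()['eef_pos'].copy();d=0
for i in range(12):
    d+=.0005;move_l(p+d*Y,feed=.008);f=avg(f"{d:.4f}",2)
    if f<-7:break
if f<-7:
  for i in range(14):
    d-=.0005;move_l(p+d*Y,feed=.008);f=avg(f"{d:.4f}",2)
    if f>5.5:break
```

```text
0.0005 t 20.89 d=0.0498..0.0498 F [-1.1  2.8  4.7] sdY 0.2 op 0.0295 g 69.5
0.0010 t 21.21 d=0.0500..0.0500 F [-1.1  2.3  5.1] sdY 0.1 op 0.0289 g 69.5
0.0015 t 21.52 d=0.0502..0.0502 F [-0.8 -0.   4.4] sdY 0.2 op 0.0294 g 69.5
0.0020 t 21.84 d=0.0506..0.0506 F [-2.  -1.5  3.4] sdY 0.3 op 0.0292 g 69.4
0.0025 t 22.16 d=0.0513..0.0513 F [-1.7 -1.5  3.7] sdY 0.1 op 0.0291 g 69.4
0.0030 t 22.48 d=0.0519..0.0519 F [-1.5 -1.3  3.9] sdY 0.1 op 0.0294 g 69.3
0.0035 t 22.79 d=0.0524..0.0524 F [-1.8 -1.2  4.6] sdY 0.0 op 0.0296 g 69.3
0.0040 t 23.11 d=0.0528..0.0528 F [-1.9 -1.8  4.2] sdY 0.4 op 0.0294 g 69.4
0.0045 t 23.43 d=0.0531..0.0531 F [-1.7 -4.2  4.2] sdY 0.1 op 0.0292 g 69.4
0.0050 t 23.74 d=0.0534..0.0534 F [-2.5 -5.8  3.4] sdY 0.3 op 0.0295 g 69.3
0.0055 t 24.06 d=0.0536..0.0536 F [-2.3 -6.5  3. ] sdY 0.8 op 0.0293 g 69.2
0.0060 t 24.38 d=0.0538..0.0538 F [-2.3 -8.5  1.8] sdY 0.2 op 0.0289 g 69.2
0.0055 t 24.69 d=0.0537..0.0537 F [-2.2 -7.   3.3] sdY 0.6 op 0.0291 g 69.2
0.0050 t 25.01 d=0.0535..0.0535 F [-1.9 -5.4  3. ] sdY 0.4 op 0.0291 g 69.3
0.0045 t 25.32 d=0.0533..0.0533 F [-
[... 177 characters left out ...]
 0.0288 g 69.4
0.0030 t 26.27 d=0.0523..0.0523 F [-1.2  1.1  5.3] sdY 0.6 op 0.0295 g 69.4
0.0025 t 26.59 d=0.0518..0.0519 F [-2.   1.5  5.6] sdY 0.0 op 0.0296 g 69.4
0.0020 t 26.91 d=0.0514..0.0514 F [-1.1  1.9  5.3] sdY 0.6 op 0.0294 g 69.4
0.0015 t 27.23 d=0.0509..0.0509 F [-1.5  1.5  4.6] sdY 0.4 op 0.0294 g 69.4
0.0010 t 27.54 d=0.0504..0.0504 F [-1.9  1.3  4.8] sdY 0.1 op 0.0295 g 69.4
0.0005 t 27.86 d=0.0501..0.0500 F [-1.8  2.5  5.2] sdY 0.2 op 0.0293 g 69.5
0.0000 t 28.18 d=0.0498..0.0498 F [-1.4  4.2  4.9] sdY 0.5 op 0.0288 g 69.5
-0.0005 t 28.49 d=0.0496..0.0496 F [-1.6  4.8  6.3] sdY 0.3 op 0.0289 g 69.6
-0.0010 t 28.81 d=0.0494..0.0494 F [-1.2  6.7  6.5] sdY 0.3 op 0.0291 g 69.6
```

Free travel is about 2.5 mm, with stiff resistance at both ends, so the button is in the next hole. I'll centre the sleeve, release, lift and look.

Run:
```python
from m import *
p=observe()['eef_pos'].copy();d=(p-o0)@Y
move_l(p+(.0518-d)*Y,feed=.008);avg("mid",2)
gripper_to(.07);s("open")
p=observe()['eef_pos'].copy();print(move_l([p[0],p[1],.20],feed=.1,max_force=10));s("up")
set_joints([-1.2,.0,1.6,0,1.4,-.4]);s("away")
print(travel())
sc,_=get_image("scene");t,_=get_image("top")
cv2.imwrite("pics/f.png",cv2.resize(sc[205:285,280:390,::-1],(800,582),interpolation=cv2.INTER_CUBIC));cv2.imwrite("pics/g.png",cv2.resize(t[90:285,150:400,::-1],(750,585),interpolation=cv2.INTER_CUBIC))
```

```text
mid t 29.52 d=0.0518..0.0518 F [-2.6 -0.7  4.8] sdY 0.2 op 0.0290 g 69.5
open 30.0 d=0.0519 Fx 0.1 Fy -0.9 Fz -0.2 op 0.0705 g 0.0
False
up 31.87 d=0.0520 Fx -0.5 Fy 0.9 Fz 0.6 op 0.0700 g 0.0
away 33.95 d=-0.4474 Fx 0.5 Fy -0.1 Fz 0.9 op 0.0699 g 0.0
[(np.float64(0.0517), np.float64(0.02), 0.95), (np.float64(0.0514), np.float64(0.1), 0.99)]
```

View pics/f.png

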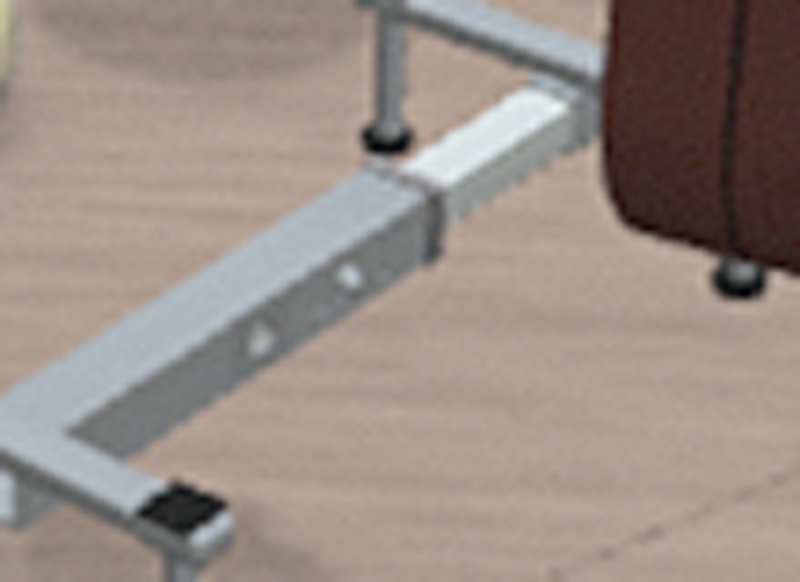

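View pics/g.png

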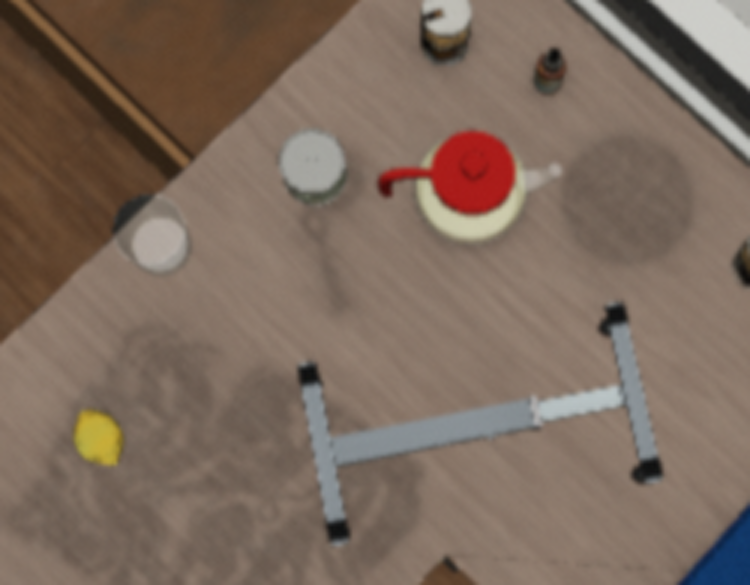

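The button stands proud in the next hole at (350,277) in the scene crop, with the empty first hole at (260,340). The glass, tin, lemon and kettle have not moved, and the robot is clear.

```bash
python3 -c "
from plant import *
hold(.3);print(job_done())"
```

```text
the job is handed in; nothing more can be done
None
```

The tray rest is one hole longer: the sleeve slid out about 51.6 mm, the button is out through the next hole and held in both directions, nothing nearby was disturbed, and I handed the job in at about 34 s. The closest thing to a limit was the first slip under the wall, where the wrist pull reached about 15 N (roughly 13 N on the button after sleeve friction, against its 15 N limit).

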